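# Take the glue-line temperature

### The arm

A 6-joint arm with a two-finger parallel gripper is mounted at the origin on the work surface. World frame = base frame: x ahead of the robot, y to its left, z up, the work surface at z = 0. Lengths are in m, angles in rad, forces in N, time in s.
With the tool pointing down it reaches from about 0.35 to 0.975 m from the base axis. Payload 4.9 kg.
Tool frame: the origin (TCP) lies on the centre line of the jaws, within the pads' length; the fingertips stand 19 mm ahead of it and the grasp point (between the pads) is the TCP; z points along the fingers, y is the line along which they close (so a half turn about z gives the same grasp; the last joint's range is limited). The gripper opens to 85 mm and grips with 20 to 120 N. Pads are 22 mm wide; open, the fingers measure 114 mm over their backs; the gripper's body (76 mm by 85 mm) begins 54 mm behind the grasp point. The pads swing forward as they close: fully open they stand 13 mm farther back than shut.
Start: joints at [1.121, 0.053, 1.613, -0, 1.476, -0.119], TCP at [0.203, 0.591, 0.25] pointing down, gripper open.
Joint ranges: [-3.01, 3.01], [-1.01, 2.22], [0.06, 2.58], [-1.02, 4.17], [0.09, 2.62], [-3.14, 3.14]. Speed limits (rad/s): [2.57, 2.57, 3.14, 3.14, 3.14, 3.14].

### API

Orientations are given as a unit quaternion [w, x, y, z].
In Python, from plant import state, grab_frame, ticket, spotter gives the robot as it stands.
- The arm moves only by the tool apply_moves, never from a script. Its argument "series" is a list of rows, each an object of numbers: "jaw": the closure, from 0 (fully open) to 1 (shut); "dx", "dy", "dz": the shift along the tool's x, y, z in mm; "turn": the turn about the tool's z in rad. A call has 1 to 5 rows; each row is the pose to reach, as a shift and turn from the pose commanded when the call began, along the tool's axes at that moment; what a row does not reach only later rows make up. A row lasts 1/12 s, in which the tool goes at most 41.7 mm and 7.16 degrees, less where a joint would pass 70% of its speed; a pose out of reach is approached as far as the arm can. A call with a gripper value outside its range is refused whole. The fingers move at their own pace and stop on an object; the grip force is fixed at half the most. Time passes only in rows, so rows that repeat a pose let the fingers close. It gives the time, the measured TCP pose, the force, the opening and the grip force at its end, in the units of the state.
- state(): the state, without advancing time (a new reading comes with each control period).
- grab_frame(name): name is "scene" or "side" or "wrist"; returns a dict with "pixels" (384x512x3 uint8, red, green, blue), "mtx" (3x3 intrinsics, pixels), "camera_from_world" (4x4, takes a point from world to camera coordinates). Camera axes: x right, y down, z forward; pixel columns grow to the right and rows downward; lengths in m; the calibration is good to about 2 mm. A picture is of the moment at which its call begins. There is no depth.
- ticket.job_done(): hands the job in; it is judged then, once.
Trained networks look in a picture, given as the dict that the camera call returned (one of the last four; its "shot" number tells which), for a name from the list of things; names that differ only in an ending like _2 or _b are one class to them, and where a whole thing is asked for, a point or a joint stands for the part that bears it (a point fixed in the world has none). Each returns a list of dicts, best first, with "conf" (0 to 1); they miss things now and then, are a little off and sometimes report something else, mostly with a low value. They report only what shows in the picture. A call takes as long as a camera call. They do not tell look-alikes from the thing itself.
- spotter.outline_of(picture, target): "region" (384x512 bool, what is visible of it) and "extent" ([left, top, right, bottom] in pixels, round what is visible of it).
The state is a dict: "time": time; "joint_pos": joint angles; "joint_vel": joint speeds; "joint_efforts": joint torques, N m; "tool_pos": TCP position; "tool_rot": TCP orientation; "contact_force": force on the tool from outside, world axes, zero at the start; "ft_torque": the same for the moment, N m; "gripper_width": opening from 0.0 (shut) to 1.0 (fully open); "grasp_force": force on a finger pad.
Only numpy, scipy, OpenCV 4.12 (cv2) and the standard library are available. Lean on these libraries where they do the work, as an engineer would, in place of code of your own. Each camera call takes 0.05 s, during which the arm holds its last target. There are 200 camera calls.

### The job

Find the infrared thermometer (the tool with the boxy square head and the short round nose) in the plywood tool crate, lift it out and lay it flat on the middle of the grey silicone palette; let go, then take it again by its handle. Aim it squarely and level at the middle of the front edge (the one facing the robot) of the clamped maple board, halfway between the two clamps, with the nose about 8 cm from the wood and not touching it, and hold it still for 2 seconds. Then lay it flat on the middle of the palette again, keeping the other things in the crate and the jar, scraper and tile rack where they are.

Things in the scene. Friction and masses are not known exactly. Their poses are not given: they have to be found in the camera images.
- thermometer: Infrared thermometer, black, straight, 180 mm long, 0.2 kg, lying flat. Origin: on its underside near its centre of mass; x from handle to nose, z up. Handle 26 wide, 28 high, x=-100 to +10 (hold near -45); boxy head 42 wide, 40 high, x=+10 to +65; round nose 28 in diameter to x=+80, axis 20 above underside. Starts with its handle in a crate lane, out of fingers' reach; its head stands free.
- nose (a point): Centre of the thermometer's nose tip; axes as the thermometer's; it looks along +x.
- crate: Open plywood crate, fixed, 265 (x) x 325 (y) x 55 high, walls and floor 6. Origin: centre of its underside; z up. Three lanes for tool handles run along x, at y=-85, 0 and +85, from the -x wall to x=-28: pairs of 6-thick ribs 35 apart, tops 41 above the underside. The rest is open floor; tools lie with heads towards +x.
- torch: Torch in another lane, black plastic: same kind of handle (handle 110 x 26 wide x 28 high from x=-100 to x=+10), round flared head 40 in diameter to x=+70. Origin and axes as the thermometer's. To be left in the crate.
- roller: Seam roller in another lane: maple handle (handle 110 x 26 wide x 28 high from x=-100 to x=+10), steel fork 46 wide, rubber roller 36 in diameter to x=+62. Origin and axes as the thermometer's. To be left in the crate.
- wedge: Maple offcut 32 x 80 x 22 high lying in the crate's open end. Origin: centre of its underside.
- pad: Steel clamp pad, disc 32 in diameter, 14 high, in the crate's open end. Origin: centre of its underside.
- board: Maple board, fixed, on blocks, held by two blue bar clamps: 320 wide (y), 162 deep (x), 45 thick, underside 55 and top 100 above the bench. Origin: on the bench below the middle of its front edge; x points into the board, square to the front edge face, z up. Clamp jaws 26 wide at y=-90 and +90 stand 22 in front of that face, z 51 to 126; bars lie over the board.
- spot (a point): The spot to aim at: on the board's front edge face, halfway between the clamps, at mid thickness, 77.5 above the bench; axes as the board's.
- palette: Grey hard silicone palette, fixed, flat slab 260 (x) x 180 (y) x 6 thick. Origin: centre of its underside, on the bench; z up.
- jar: Closed stoneware jar, 76 in diameter, 101 high, loose. Origin: centre of its underside.
- scraper: Stainless scraper, lying flat, 198 long, blade 70 wide, 18 high, loose. Origin: on its underside where handle meets blade; blade along +x.
- rack: White notched plastic rack 110 (x) x 200 (y) with five leaning white tiles, 110 high, loose, 1.3 kg. Origin: centre of its underside.
Not all that is in view belongs to the job. Leave any white look-alike of the thermometer alone. What is shaped like the wedge but pink is not meant.

How it is judged:
By the outcome, as a careful person would: the job done as asked, in the order asked, and still so for the second after the job is handed in, with the robot touching nothing.
It also fails if it takes over 66 s, if anything falls off the work surface, if the arm or the gripper's body presses on something with over 40 N, if the wrist force passes 120 N, or if a joint passes its speed limit or range.

## Working session

There is one attempt and no reset: what is moved stays moved. The work goes in short steps, Python scripts to look and compute and a tool call to move; the robot and the scene stay as the last step left them, time stands still between calls to the robot, and variables do not carry over. Pictures are saved under pics/ and viewed, at most 10 in all, crops included, and the job is handed in when it is done.

Besides the shell and the picture viewer there is one more tool, called by a JSON object that holds its "op" and its "data". apply_moves: Moves the arm, as the interface text tells. Its arguments: {"type":"object","properties":{"series":{"type":"array","items":{"type":"object","properties":{"jaw":{"type":"number"},"dx":{"type":"number"},"dy":{"type":"number"},"dz":{"type":"number"},"turn":{"type":"number"}}}}},"required":["series"]}

```bash
ls; mkdir -p pics
cat > h.py <<'E'
import numpy as np, cv2
from plant import state, grab_frame, ticket, spotter
def save(f,n): cv2.imwrite(f'pics/{n}.png',f['pixels'][:,:,::-1])
def back(f,uv,z):
    "pixel(s) -> world points on plane z"
    T=f['camera_from_world'];R=T[:3,:3];t=T[:3,3];uv=np.atleast_2d(uv).astype(float)
    d=(np.linalg.inv(f['mtx'])@np.c_[uv,np.ones(len(uv))].T).T@R
    c=-R.T@t
    return c+d*((z-c[2])/d[:,2])[:,None]
def proj(f,p):
    T=f['camera_from_world'];q=(T[:3,:3]@np.atleast_2d(p).T).T+T[:3,3]
    q=(f['mtx']@q.T).T;return q[:,:2]/q[:,2:]
E
python3 - <<'E'
from h import *
np.set_printoptions(precision=3,suppress=True)
s=state();print(s['time'],s['tool_pos'],s['tool_rot'],s['gripper_width'])
ims=[]
for n in ['scene','side']:
    f=grab_frame(n);save(f,n+'0');print(n,f['camera_from_world'],f['mtx'])
    for t in ['thermometer','crate','torch','roller','board','palette','wedge','pad']:
        for o in spotter.outline_of(f,t)[:3]: print(t,round(o['conf'],2),o['extent'])
E
```

```text
pics
0.0 [0.203 0.591 0.249] [-0.     0.165  0.986 -0.001] 1.0028230046365436
scene [[ 0.301  0.953  0.017 -0.102]
 [ 0.777 -0.235 -0.584 -0.341]
 [-0.553  0.189 -0.811  1.654]
 [ 0.     0.     0.     1.   ]] [[396.381   0.    252.648]
 [  0.    396.381 190.55 ]
 [  0.      0.      1.   ]]
thermometer 0.78 [318.4, 154.2, 353.9, 194.7]
thermometer 0.6 [322.5, 102.0, 332.2, 140.4]
crate 0.85 [278.7, 134.5, 398.2, 231.9]
torch 0.85 [302.7, 168.0, 332.0, 201.9]
roller 0.59 [339.8, 148.5, 369.7, 182.5]
board 0.68 [152.1, 263.7, 274.3, 384.0]
palette 0.66 [163.4, 185.0, 247.8, 261.2]
palette 0.46 [302.0, 164.5, 332.2, 199.6]
palette 0.23 [319.5, 155.7, 349.6, 194.5]
wedge 0.68 [357.7, 188.6, 377.1, 202.4]
pad 0.6 [326.2, 209.9, 333.7, 213.1]
side [[-0.864 -0.504  0.018  0.392]
 [-0.376  0.62  -0.688  0.28 ]
 [ 0.335 -0.602 -0.725  1.156]
 [ 0.     0.     0.     1.   ]] [[451.142   0.    244.353]
 [  0.    451.142 190.269]
 [  0.      0.      1.   ]]
thermometer 0.9 [156.3, 272.0, 211.4, 301.2]
thermometer 0.76 [244.9, 342.7, 263.0, 366.1]
crate 0.76 [96.3, 218.9, 253.4, 355.0]
torch 0.84 [178.0, 249.2, 235.0, 278.7]
torch 0.54 [130.0, 76.1, 238.4, 157.3]
roller 0.91 [143.0, 303.2, 171.8, 326.6]
board 0.66 [135.7, 70.0, 235.3, 157.9]
board 0.39 [270.9, 110.9, 323.6, 138.5]
palette 0.82 [220.1, 147.6, 314.1, 202.6]
wedge 0.7 [113.0, 282.3, 148.8, 314.8]
wedge 0.69 [73.8, 263.3, 105.9, 291.1]
pad 0.44 [155.9, 244.1, 170.6, 257.3]
pad 0.25 [174.7, 249.2, 235.8, 279.0]
```

Run:
```python
import cv2
a=cv2.imread('pics/scene0.png');b=cv2.imread('pics/side0.png')
cv2.imwrite('pics/scene0b.png',cv2.resize(a,(768,576)));cv2.imwrite('pics/side0b.png',cv2.resize(b,(768,576)))
```

```text
(no output)
```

View pics/scene0b.png

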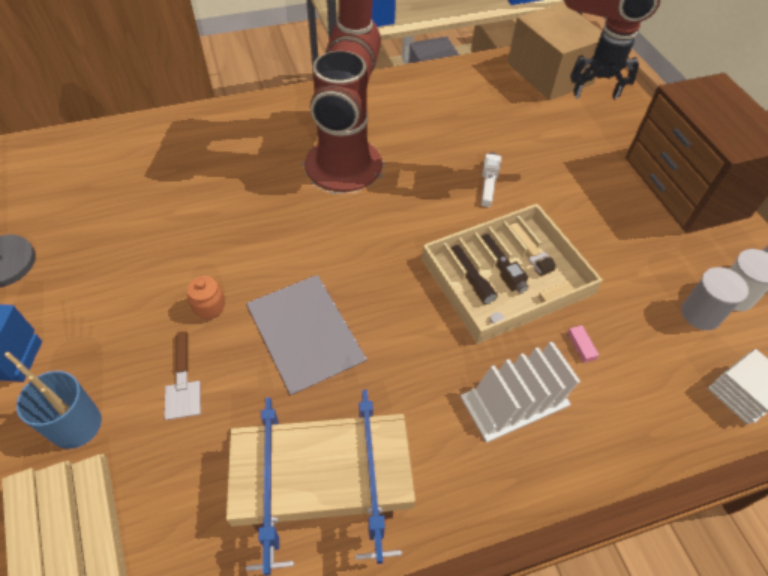

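View pics/side0b.png

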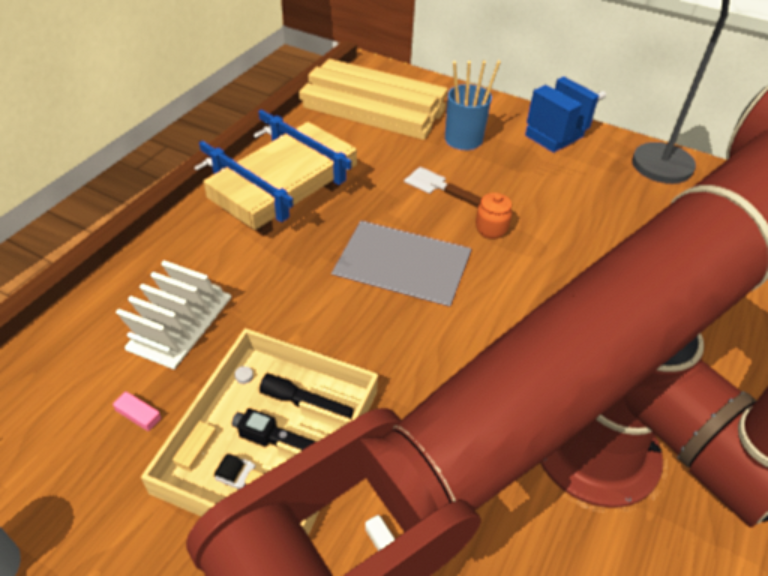

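Candidates (raw scene px): the centre-lane black tool with a boxy head at (340,178), the torch in another lane at (316,183), the roller at (358,172), and the white look-alike outside the crate at (327,121). I choose the centre-lane one with the square head and display. I'll check it in a close crop and fit the poses next.

```bash
cat > fit.py <<'E'
from h import *
from scipy.optimize import minimize
def box(x0,x1,y0,y1,z0,z1): return np.array([[x,y,z] for x in(x0,x1) for y in(y0,y1) for z in(z0,z1)],float)/1000
M={'palette':[box(-130,130,-90,90,0,6)],'crate':[box(-132.5,132.5,-162.5,162.5,0,55)],
'board':[box(0,162,-160,160,55,100)],'thermometer':[box(-100,10,-13,13,0,28),box(10,65,-21,21,0,40),box(65,80,-12,12,8,32)],
'head':[box(10,65,-21,21,0,40),box(65,80,-12,12,8,32)],'torch':[box(-100,10,-13,13,0,28),box(10,70,-18,18,2,38)],'handle':[box(-100,10,-13,13,0,28)]}
def place(P,x,y,a,z=0):
    c,s=np.cos(a),np.sin(a);return P@np.array([[c,-s,0],[s,c,0],[0,0,1]]).T+[x,y,z]
def mask(f,parts,p,z,S=4):
    m=np.zeros((384*S,512*S),np.uint8)
    for P in parts: cv2.fillConvexPoly(m,cv2.convexHull(((proj(f,place(P,*p,z))+.5)*S).astype(np.int32)),1)
    return cv2.resize(m.astype(np.float32),(512,384),interpolation=cv2.INTER_AREA)
def fit(views,parts,p0,z=0):
    def cost(q):
        p=[q[0],q[1],q[2]/5];c=0
        for f,r in views:
            m=mask(f,parts,p,z);c-=np.minimum(m,r).sum()/np.maximum(m,r).sum()
        return c/len(views)
    q0=np.array([p0[0],p0[1],p0[2]*5])
    for st in(.03,.008):
        r=minimize(cost,q0,method='Nelder-Mead',options=dict(initial_simplex=np.vstack([q0,q0+np.eye(3)*st*[1,1,3]]),xatol=2e-4,fatol=1e-4));q0=r.x
    return np.array([q0[0],q0[1],q0[2]/5]),-r.fun
E
python3 - <<'E'
from fit import *
np.set_printoptions(precision=4,suppress=True)
F={n:grab_frame(n) for n in('scene','side')}
def reg(f,t):
    o=spotter.outline_of(f,t);return o[0]['region'].astype(np.float32)
for t,z in(('palette',0),('crate',0),('board',0),('thermometer',.006)):
    V=[(f,reg(f,t)) for f in F.values()]
    ys,xs=np.nonzero(V[0][1]);g=back(V[0][0],[xs.mean(),ys.mean()],.03)[0]
    best=max((fit(v,M[t],[g[0],g[1],a],z)+(k,) for k,v in (('scene',V[:1]),('both',V)) for a in np.radians([-40,-10,10,40])),key=lambda r:r[1])
    b2=max((fit(V,M[t],[g[0],g[1],a],z) for a in np.radians([-40,-10,10,40])),key=lambda r:r[1])
    print(t,g,best,b2)
c=F['scene']['pixels'][95:240,270:410];s=F['side']['pixels'][210:370,90:270]
A=cv2.resize(c,(400,414),interpolation=2);B=cv2.resize(s,(400,414),interpolation=2)
cv2.imwrite('pics/crop.png',np.hstack([A,B])[:,:,::-1])
E
```

```text
palette [ 0.5258 -0.2299  0.03  ] (array([ 0.5001, -0.2277,  0.1851]), np.float64(0.9679091572761536), 'scene') (array([ 0.4995, -0.2294,  0.1846]), np.float64(0.9633680582046509))
crate [0.4996 0.269  0.03  ] (array([0.4903, 0.2739, 0.1347]), np.float64(0.8049004077911377), 'scene') (array([0.4903, 0.2722, 0.1378]), np.float64(0.6642591953277588))
board [ 0.8337 -0.2772  0.03  ] (array([ 0.7589, -0.2544, -0.2092]), np.float64(0.8611159324645996), 'scene') (array([ 0.7586, -0.2548, -0.21  ]), np.float64(0.845049262046814))
thermometer [0.4907 0.2723 0.03  ] (array([0.4756, 0.2744, 0.0501]), np.float64(0.7985873818397522), 'scene') (array([0.4747, 0.27  , 0.1361]), np.float64(0.7184052467346191))
```

View pics/crop.png

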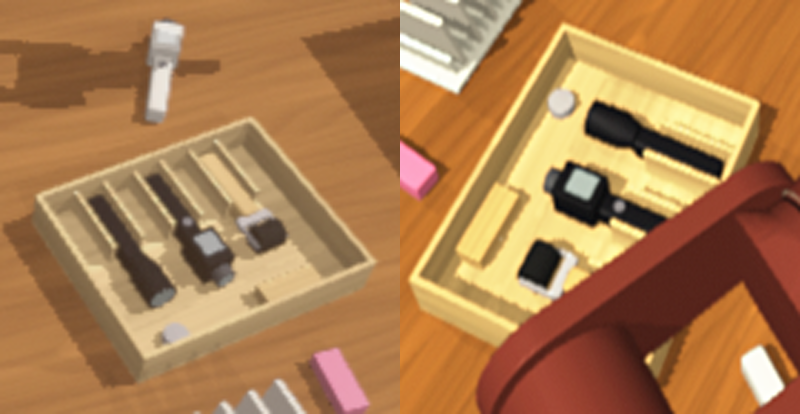

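The crop confirms it: the centre-lane tool has the square head with a display and a short round nose. The torch is in the neighbouring lane with a round flared head, and the roller is on the other side. The white look-alike lies outside the crate. Hovering above the head next.

{"op": "apply_moves", "data": {"series": [{"dx":-36,"dy":-18},{"dx":-72,"dy":-36},{"dx":-108,"dy":-54},{"dx":-144,"dy":-72},{"dx":-180,"dy":-90}]}}

```text
invalid input at $.series[0]: expected keys jaw, dx, dy, dz, turn
```

{"op": "apply_moves", "data": {"series": [{"dx":-36,"dy":-18},{"dx":-72,"dy":-36},{"dx":-108,"dy":-54},{"dx":-144,"dy":-72},{"dx":-180,"dy":-90}]}}

```text
invalid input at $.series[0]: expected keys jaw, dx, dy, dz, turn
```

{"op": "apply_moves", "data": {"series": [{"dx":-34,"dy":-17,"turn":-0.12,"jaw":0.3},{"dx":-34,"dy":-17,"turn":-0.24,"jaw":0.3},{"dx":-34,"dy":-17,"turn":-0.36,"jaw":0.3},{"dx":-34,"dy":-17,"turn":-0.47,"jaw":0.3},{"dx":-34,"dy":-17,"turn":-0.47,"jaw":0.3}]}}

```text
invalid input at $.series[0]: expected keys jaw, dx, dy, dz, turn
```

```bash
cat >> fit.py <<'E'
def yawy(s):
    w,x,y,z=s['tool_rot'];return np.arctan2(1-2*(x*x+z*z),2*(x*y-w*z))
def togo(x,y,z,yaw):
    s=state();w,i,j,k=s['tool_rot']
    from scipy.spatial.transform import Rotation as Ro
    R=Ro.from_quat([i,j,k,w]).as_matrix();d=R.T@(np.array([x,y,z])-s['tool_pos'])
    t=-(yaw-yawy(s));t=(t+np.pi)%(2*np.pi)-np.pi
    print('t',round(s['time'],2),'pos',np.round(s['tool_pos'],4),'yawy',round(float(yawy(s)),4),'w',round(s['gripper_width'],3),'F',np.round(s['contact_force'],1),'gf',round(float(np.max(s['grasp_force'])),1))
    print(' go mm',np.round(d*1000,1),'turn',round(float(t),4),'tool z',np.round(R[:,2],4))
def reg(f,t,near=None):
    os=spotter.outline_of(f,t)
    if near is not None: os=sorted(os,key=lambda o:np.hypot((o['extent'][0]+o['extent'][2])/2-near[0],(o['extent'][1]+o['extent'][3])/2-near[1]))
    return os[0]['region'].astype(np.float32) if os else None
E
python3 - <<'E'
from fit import *
togo(.512,.277,.2,np.pi/2+.137)
f={n:grab_frame(n) for n in('scene','side','wrist')}
w=f['wrist'];save(w,'wrist1')
for o in spotter.outline_of(w,'thermometer'): print(o['conf'],o['extent'])
p0=[.475,.272,.137]
for ks in (['wrist'],['side'],['wrist','scene','side']):
    V=[(f[k],reg(f[k],'thermometer',proj(f[k],[.49,.274,.03])[0])) for k in ks]
    V=[v for v in V if v[1] is not None]
    print(ks,len(V),fit(V,M['thermometer'],p0,.006))
E
```

```text
t 1.4 pos [0.203  0.5911 0.2503] yawy 1.24 w 1.003 F [1.1 0.1 0.6] gf 0.0
 go mm [-394.3 -196.7   50.3] turn -0.4678 tool z [-0. -0. -1.]
0.98 [63.7, 137.9, 111.8, 272.0]
0.67 [93.9, 359.7, 117.5, 383.9]
['wrist'] 1 (array([0.52401438, 0.24219768, 0.10894198]), np.float64(0.3987838923931122))
['side'] 1 (array([0.47437041, 0.26768245, 0.14675674]), np.float64(0.6213592290878296))
['wrist', 'scene', 'side'] 3 (array([0.47509094, 0.26876475, 0.1073341 ]), np.float64(0.5004663467407227))
```

View pics/wrist1.png

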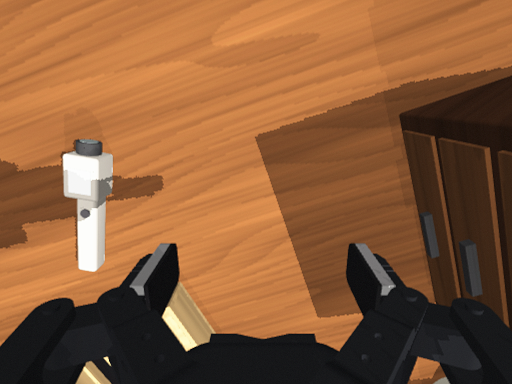

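The wrist view shows only the white look-alike at (88,205), because the arm didn't move. Rows need all five keys, so I'm resending them.

{"op": "apply_moves", "data": {"series": [{"dx":-36,"dy":-18,"dz":0,"turn":0,"jaw":0.3},{"dx":-72,"dy":-36,"dz":0,"turn":0,"jaw":0.3},{"dx":-108,"dy":-54,"dz":0,"turn":0,"jaw":0.3},{"dx":-144,"dy":-72,"dz":0,"turn":0,"jaw":0.3},{"dx":-180,"dy":-90,"dz":0,"turn":0,"jaw":0.3}]}}

```text
time: 2.27
tool_pos: [0.3449, 0.4461, 0.2505]
tool_rot: [0.0, 0.164, 0.986, 0.0]
contact_force: [0.6, 0.1, 0.2]
gripper_width: 0.702
grasp_force: 0.0
```

{"op": "apply_moves", "data": {"series": [{"dx":-36,"dy":-18,"dz":0,"turn":0,"jaw":0.3},{"dx":-72,"dy":-36,"dz":0,"turn":0,"jaw":0.3},{"dx":-108,"dy":-54,"dz":0,"turn":0,"jaw":0.3},{"dx":-144,"dy":-72,"dz":0,"turn":0,"jaw":0.3},{"dx":-180,"dy":-90,"dz":0,"turn":0,"jaw":0.3}]}}

```text
time: 2.68
tool_pos: [0.4861, 0.3023, 0.2506]
tool_rot: [0.0, 0.165, 0.986, 0.0]
contact_force: [-0.6, 1.6, 0.6]
gripper_width: 0.7
grasp_force: 0.0
```

{"op": "apply_moves", "data": {"series": [{"dx":-34,"dy":-17,"dz":0,"turn":-0.12,"jaw":0.3},{"dx":-34,"dy":-17,"dz":0,"turn":-0.24,"jaw":0.3},{"dx":-34,"dy":-17,"dz":0,"turn":-0.36,"jaw":0.3},{"dx":-34,"dy":-17,"dz":0,"turn":-0.47,"jaw":0.3},{"dx":-34,"dy":-17,"dz":0,"turn":-0.47,"jaw":0.3}]}}

```text
time: 3.1
tool_pos: [0.5119, 0.2764, 0.2503]
tool_rot: [-0.0, -0.07, 0.998, 0.0]
contact_force: [-0.6, 0.6, 0.1]
gripper_width: 0.705
grasp_force: 0.0
```

Run:
```python
from fit import *
togo(.512,.277,.25,np.pi/2+.137)
w=grab_frame('wrist');save(w,'wrist2')
print(proj(w,[.512,.277,.03]))
for t in ('thermometer','torch','crate'):
  for o in spotter.outline_of(w,t): print(t,o['conf'],o['extent'])
r=reg(w,'thermometer',proj(w,[.49,.274,.03])[0])
if r is not None:print(fit([(w,r)],M['thermometer'],[.475,.272,.137],.006))
```

```text
t 3.1 pos [0.5119 0.2764 0.2503] yawy 1.7109 w 0.705 F [-0.6  0.6  0.1] gf 0.0
 go mm [-0.2  0.6  0.3] turn 0.0031 tool z [-0.  0. -1.]
[[263.27914215 167.15078546]]
thermometer 0.78 [244.8, 37.7, 280.5, 199.5]
torch 0.56 [173.0, 39.2, 212.8, 194.2]
crate 0.64 [95.6, 12.3, 428.6, 260.0]
(array([0.47341695, 0.26966349, 0.13803727]), np.float64(0.9238938093185425))
```

View pics/wrist2.png

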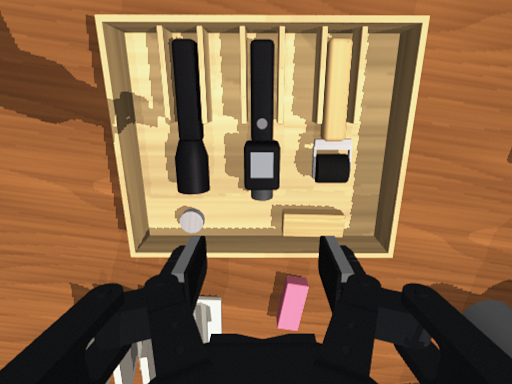

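The wrist view shows the thermometer in the centre lane, with its head at about (262,165). The torch head is at (192,165) and the roller at (333,165). The fit is good (IoU 0.92), so I'm descending onto the head.

{"op": "apply_moves", "data": {"series": [{"dx":2,"dy":-1.5,"dz":40,"turn":0,"jaw":0.3},{"dx":2,"dy":-1.5,"dz":80,"turn":0,"jaw":0.3},{"dx":2,"dy":-1.5,"dz":120,"turn":0,"jaw":0.3},{"dx":2,"dy":-1.5,"dz":150,"turn":0,"jaw":0.3},{"dx":2,"dy":-1.5,"dz":165,"turn":0,"jaw":0.3}]}}

```text
time: 3.77
tool_pos: [0.5067, 0.2741, 0.08]
tool_rot: [-0.004, -0.069, 0.998, -0.001]
contact_force: [-1.0, -0.9, -0.1]
gripper_width: 0.695
grasp_force: 0.0
```

{"op": "apply_moves", "data": {"series": [{"dx":0,"dy":0,"dz":15,"turn":0,"jaw":0.3},{"dx":0,"dy":0,"dz":30,"turn":0,"jaw":0.3},{"dx":0,"dy":0,"dz":45,"turn":0,"jaw":0.3},{"dx":0,"dy":0,"dz":53,"turn":0,"jaw":0.3},{"dx":0,"dy":0,"dz":53,"turn":0,"jaw":0.3}]}}

```text
time: 4.18
tool_pos: [0.5082, 0.2746, 0.0301]
tool_rot: [-0.002, -0.069, 0.998, -0.001]
contact_force: [-0.2, 0.4, 0.1]
gripper_width: 0.702
grasp_force: 0.0
```

{"op": "apply_moves", "data": {"series": [{"dx":0,"dy":0,"dz":0,"turn":0,"jaw":0.7},{"dx":0,"dy":0,"dz":0,"turn":0,"jaw":0.7},{"dx":0,"dy":0,"dz":0,"turn":0,"jaw":0.7},{"dx":0,"dy":0,"dz":0,"turn":0,"jaw":0.7},{"dx":0,"dy":0,"dz":0,"turn":0,"jaw":0.7}]}}

```text
time: 4.6
tool_pos: [0.5105, 0.2753, 0.0333]
tool_rot: [0.001, -0.069, 0.998, 0.0]
contact_force: [-0.8, -0.8, 1.7]
gripper_width: 0.484
grasp_force: 61.3
```

{"op": "apply_moves", "data": {"series": [{"dx":0,"dy":0,"dz":-10,"turn":0,"jaw":0.7},{"dx":0,"dy":0,"dz":-25,"turn":0,"jaw":0.7},{"dx":0,"dy":0,"dz":-50,"turn":0,"jaw":0.7},{"dx":0,"dy":0,"dz":-80,"turn":0,"jaw":0.7},{"dx":0,"dy":0,"dz":-110,"turn":0,"jaw":0.7}]}}

```text
time: 5.02
tool_pos: [0.509, 0.2747, 0.1432]
tool_rot: [-0.001, -0.07, 0.998, -0.0]
contact_force: [1.0, 0.7, -1.7]
gripper_width: 0.478
grasp_force: 60.9
```

{"op": "apply_moves", "data": {"series": [{"dx":0,"dy":0,"dz":-20,"turn":0,"jaw":0.7},{"dx":0,"dy":0,"dz":-30,"turn":0,"jaw":0.7},{"dx":0,"dy":0,"dz":-30,"turn":0,"jaw":0.7},{"dx":0,"dy":0,"dz":-30,"turn":0,"jaw":0.7},{"dx":0,"dy":0,"dz":-30,"turn":0,"jaw":0.7}]}}

```text
time: 5.43
tool_pos: [0.5087, 0.2746, 0.1701]
tool_rot: [-0.002, -0.07, 0.998, -0.001]
contact_force: [-0.3, -1.2, -2.7]
gripper_width: 0.483
grasp_force: 61.0
```

Run:
```python
from fit import *
# palette pose .4995,-.2290,.185 ; lay with thermometer x along palette x, origin at centre -> head +38
a=.185
togo(.4995+.038*np.cos(a),-.229+.038*np.sin(a),.173,np.pi/2+a)
f={n:grab_frame(n) for n in('scene','side')}
s=state()
for n in f:
  r=[o['extent']+[o['conf']] for o in spotter.outline_of(f[n],'thermometer')];print(n,np.round(r,1).tolist(), proj(f[n],s['tool_pos']))
a=f['scene']['pixels'][60:280,230:430];cv2.imwrite('pics/lift.png',np.hstack([cv2.resize(a,(400,440)),cv2.resize(f['side']['pixels'][130:370,80:290],(385,440))])[:,:,::-1])
```

```text
t 5.43 pos [0.5087 0.2746 0.1701] yawy 1.71 w 0.483 F [-0.3 -1.2 -2.7] gf 61.0
 go mm [  41.  -495.7   -2.4] turn -0.0458 tool z [-0.0033 -0.0013 -1.    ]
scene [[325.6, 132.0, 360.8, 169.4, 0.8], [322.4, 102.1, 334.8, 137.1, 0.6]] [[349.94033343 156.84870434]]
side [[244.2, 343.1, 283.5, 384.0, 0.9], [164.0, 242.4, 225.5, 277.1, 0.8]] [[165.21777516 251.93111138]]
```

View pics/lift.png

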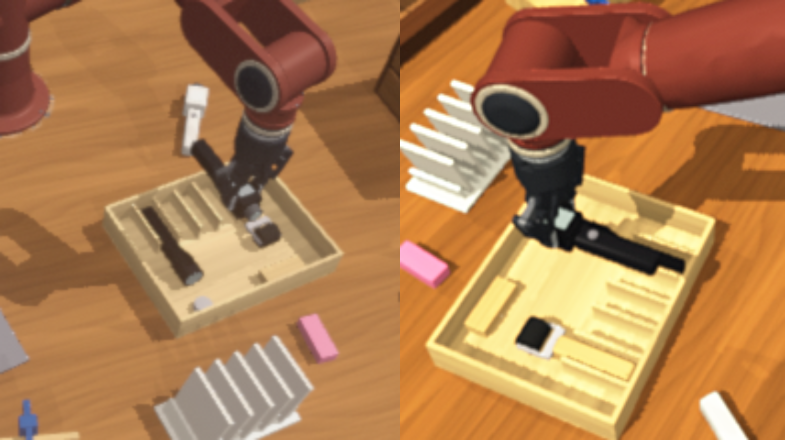

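The picture shows the thermometer hanging level in the jaws above the crate, with the torch, roller, wedge and pad still in place. Carrying it to the palette.

{"op": "apply_moves", "data": {"series": [{"dx":2,"dy":-18,"dz":0,"turn":-0.01,"jaw":0.7},{"dx":5,"dy":-50,"dz":0,"turn":-0.02,"jaw":0.7},{"dx":8,"dy":-88,"dz":0,"turn":-0.03,"jaw":0.7},{"dx":11,"dy":-126,"dz":0,"turn":-0.04,"jaw":0.7},{"dx":14,"dy":-164,"dz":0,"turn":-0.046,"jaw":0.7}]}}

```text
time: 6.05
tool_pos: [0.5182, 0.1093, 0.1715]
tool_rot: [-0.001, -0.093, 0.996, -0.0]
contact_force: [0.8, 0.4, -2.0]
gripper_width: 0.483
grasp_force: 61.1
```

{"op": "apply_moves", "data": {"series": [{"dx":3,"dy":-38,"dz":0,"turn":0,"jaw":0.7},{"dx":5,"dy":-76,"dz":0,"turn":0,"jaw":0.7},{"dx":7,"dy":-114,"dz":0,"turn":0,"jaw":0.7},{"dx":9,"dy":-152,"dz":0,"turn":0,"jaw":0.7},{"dx":11,"dy":-190,"dz":0,"turn":0,"jaw":0.7}]}}

```text
time: 6.47
tool_pos: [0.5425, -0.0799, 0.1716]
tool_rot: [-0.0, -0.092, 0.996, 0.0]
contact_force: [1.4, 0.1, -0.4]
gripper_width: 0.48
grasp_force: 61.1
```

{"op": "apply_moves", "data": {"series": [{"dx":1,"dy":-36,"dz":0,"turn":0,"jaw":0.7},{"dx":1,"dy":-72,"dz":0,"turn":0,"jaw":0.7},{"dx":1,"dy":-102,"dz":0,"turn":0,"jaw":0.7},{"dx":1,"dy":-125,"dz":0,"turn":0,"jaw":0.7},{"dx":1,"dy":-135,"dz":0,"turn":0,"jaw":0.7}]}}

```text
time: 6.88
tool_pos: [0.5667, -0.2139, 0.1714]
tool_rot: [-0.0, -0.091, 0.996, -0.0]
contact_force: [0.0, 0.5, -1.8]
gripper_width: 0.479
grasp_force: 61.2
```

{"op": "apply_moves", "data": {"series": [{"dx":0,"dy":0,"dz":0,"turn":0,"jaw":0.7},{"dx":0,"dy":0,"dz":0,"turn":0,"jaw":0.7}]}}

```text
time: 7.05
tool_pos: [0.5665, -0.2105, 0.1715]
tool_rot: [-0.001, -0.092, 0.996, 0.001]
contact_force: [0.8, 0.5, -1.5]
gripper_width: 0.485
grasp_force: 61.2
```

Run:
```python
from fit import *
a=.185
togo(.4995+.038*np.cos(a),-.229+.038*np.sin(a),.0335,np.pi/2+a)
w=grab_frame('wrist')
r=reg(w,'palette');
if r is not None: print('pal',fit([(w,r)],M['palette'],[.4995,-.229,.185]),r.sum())
for n in('scene','side'):
  f=grab_frame(n);r=reg(f,'board');b=[fit([(f,r)],M['board'],[.7587,-.2546,-.21])];print(n,b)
```

```text
t 7.05 pos [ 0.5665 -0.2105  0.1715] yawy 1.7555 w 0.485 F [ 0.8  0.5 -1.5] gf 61.2
 go mm [ 31.1  -6.1 138. ] turn -0.0003 tool z [-0.0013  0.0015 -1.    ]
pal (array([ 0.49390366, -0.23013801,  0.18727956]), np.float64(0.6343938112258911)) 27380.0
scene [(array([ 0.75838819, -0.25506991, -0.2076522 ]), np.float64(0.8684080243110657))]
side [(array([ 0.75796872, -0.25697827, -0.20401523]), np.float64(0.8332696557044983))]
```

{"op": "apply_moves", "data": {"series": [{"dx":12,"dy":-3,"dz":30,"turn":0,"jaw":0.7},{"dx":24,"dy":-6,"dz":60,"turn":0,"jaw":0.7},{"dx":31,"dy":-6,"dz":90,"turn":0,"jaw":0.7},{"dx":31,"dy":-6,"dz":112,"turn":0,"jaw":0.7},{"dx":31,"dy":-6,"dz":124,"turn":0,"jaw":0.7}]}}

```text
time: 7.77
tool_pos: [0.5351, -0.2209, 0.0448]
tool_rot: [-0.002, -0.093, 0.996, 0.002]
contact_force: [-0.6, -0.0, -2.2]
gripper_width: 0.482
grasp_force: 61.3
```

{"op": "apply_moves", "data": {"series": [{"dx":0,"dy":0,"dz":5,"turn":0,"jaw":0.7},{"dx":0,"dy":0,"dz":10,"turn":0,"jaw":0.7},{"dx":0,"dy":0,"dz":13,"turn":0,"jaw":0.7},{"dx":0,"dy":0,"dz":13,"turn":0,"jaw":0.7},{"dx":0,"dy":0,"dz":13,"turn":0,"jaw":0.7}]}}

```text
time: 8.18
tool_pos: [0.5385, -0.223, 0.0367]
tool_rot: [0.001, -0.093, 0.996, -0.001]
contact_force: [-0.1, -0.0, -1.5]
gripper_width: 0.482
grasp_force: 61.3
```

{"op": "apply_moves", "data": {"series": [{"dx":0,"dy":0,"dz":1.5,"turn":0,"jaw":0.7},{"dx":0,"dy":0,"dz":3,"turn":0,"jaw":0.7},{"dx":0,"dy":0,"dz":3,"turn":0,"jaw":0.7}]}}

```text
time: 8.43
tool_pos: [0.5383, -0.223, 0.0333]
tool_rot: [0.001, -0.092, 0.996, -0.001]
contact_force: [0.4, 0.3, 0.5]
gripper_width: 0.484
grasp_force: 61.5
```

{"op": "apply_moves", "data": {"series": [{"dx":0,"dy":0,"dz":0,"turn":0,"jaw":0.25},{"dx":0,"dy":0,"dz":0,"turn":0,"jaw":0.25},{"dx":0,"dy":0,"dz":0,"turn":0,"jaw":0.25},{"dx":0,"dy":0,"dz":0,"turn":0,"jaw":0.25}]}}

```text
time: 8.77
tool_pos: [0.5374, -0.2226, 0.0323]
tool_rot: [-0.0, -0.092, 0.996, 0.0]
contact_force: [-0.0, -0.9, 0.5]
gripper_width: 0.747
grasp_force: 0.0
```

{"op": "apply_moves", "data": {"series": [{"dx":0,"dy":0,"dz":-20,"turn":0,"jaw":0.25},{"dx":0,"dy":0,"dz":-50,"turn":0,"jaw":0.25},{"dx":0,"dy":0,"dz":-90,"turn":0,"jaw":0.25},{"dx":0,"dy":0,"dz":-130,"turn":0,"jaw":0.25},{"dx":0,"dy":0,"dz":-170,"turn":0,"jaw":0.25}]}}

```text
time: 9.18
tool_pos: [0.5369, -0.2223, 0.2037]
tool_rot: [-0.0, -0.092, 0.996, 0.0]
contact_force: [1.1, -0.4, 0.3]
gripper_width: 0.753
grasp_force: 0.0
```

{"op": "apply_moves", "data": {"series": [{"dx":0,"dy":0,"dz":-20,"turn":0,"jaw":0.25},{"dx":0,"dy":0,"dz":-25,"turn":0,"jaw":0.25},{"dx":0,"dy":0,"dz":-25,"turn":0,"jaw":0.25}]}}

```text
time: 9.43
tool_pos: [0.5384, -0.2231, 0.2297]
tool_rot: [0.002, -0.092, 0.996, -0.001]
contact_force: [-0.7, 0.1, -0.1]
gripper_width: 0.752
grasp_force: 0.0
```

Run:
```python
from fit import *
P=[.4995,-.229,.185]
w=grab_frame('wrist');save(w,'wrist3')
for o in spotter.outline_of(w,'thermometer'): print(o['conf'],o['extent'])
r=reg(w,'thermometer',proj(w,[.5,-.229,.02])[0]);p,q=fit([(w,r)],M['thermometer'],P,.006);print('th',p,q)
r=reg(w,'palette');print('pal',fit([(w,np.maximum(r,mask(w,M['thermometer'],p,.006)))],M['palette'],P))
V=[]
for n in('scene','side'):
  f=grab_frame(n);r=reg(f,'thermometer',proj(f,[.5,-.229,.02])[0]);V.append((f,r));print(n,fit([(f,r)],M['thermometer'],P,.006))
togo(p[0]-.045*np.cos(p[2]),p[1]-.045*np.sin(p[2]),.030,np.pi/2+p[2])
for o in spotter.outline_of(w,'board'): print('b',o['conf'],o['extent'])
```

```text
0.73 [243.7, 33.6, 278.8, 204.4]
th [ 0.50134405 -0.23003749  0.19263434] 0.9297991991043091
pal (array([ 0.49865288, -0.22939422,  0.17955941]), np.float64(0.9849095344543457))
scene (array([ 0.5019739 , -0.22834571,  0.18362834]), np.float64(0.8632872700691223))
side (array([ 0.5015162 , -0.23287636,  0.19986075]), np.float64(0.8059512376785278))
t 9.83 pos [ 0.5369 -0.2223  0.2256] yawy 1.756 w 0.748 F [-0.1 -0.4 -0.5] gf 0.0
 go mm [ 81.   -1.8 195.8] turn -0.0075 tool z [-0.0023  0.0013 -1.    ]
b 0.71 [83.8, 289.1, 208.2, 383.1]
```

View pics/wrist3.png

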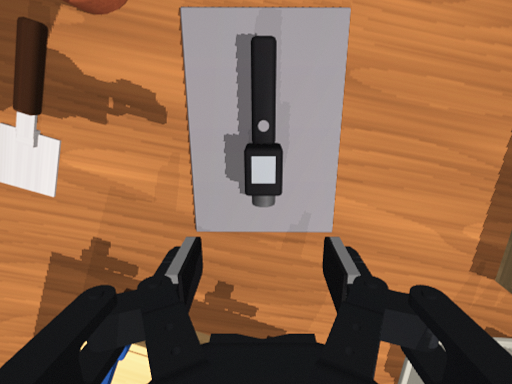

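The wrist view shows the thermometer lying flat in the middle of the palette, handle top at (263,40) and nose at (263,200), with the gripper clear. Now taking it by the handle.

{"op": "apply_moves", "data": {"series": [{"dx":27,"dy":-1.5,"dz":25,"turn":0,"jaw":0.4},{"dx":54,"dy":-1.5,"dz":50,"turn":0,"jaw":0.4},{"dx":81,"dy":-1.5,"dz":75,"turn":0,"jaw":0.4},{"dx":81,"dy":-1.5,"dz":105,"turn":0,"jaw":0.4},{"dx":81,"dy":-1.5,"dz":135,"turn":0,"jaw":0.4}]}}

```text
time: 10.3
tool_pos: [0.4571, -0.2393, 0.0914]
tool_rot: [0.0, -0.092, 0.996, -0.0]
contact_force: [0.2, -0.0, -0.0]
gripper_width: 0.599
grasp_force: 0.0
```

{"op": "apply_moves", "data": {"series": [{"dx":0,"dy":0,"dz":20,"turn":0,"jaw":0.4},{"dx":0,"dy":0,"dz":40,"turn":0,"jaw":0.4},{"dx":0,"dy":0,"dz":52,"turn":0,"jaw":0.4},{"dx":0,"dy":0,"dz":58,"turn":0,"jaw":0.4},{"dx":0,"dy":0,"dz":58,"turn":0,"jaw":0.4}]}}

```text
time: 10.72
tool_pos: [0.4574, -0.2384, 0.033]
tool_rot: [-0.001, -0.093, 0.996, 0.001]
contact_force: [0.7, 0.4, 0.7]
gripper_width: 0.597
grasp_force: 0.0
```

{"op": "apply_moves", "data": {"series": [{"dx":0,"dy":0,"dz":0,"turn":0,"jaw":0.4},{"dx":0,"dy":0,"dz":0,"turn":0,"jaw":0.4}]}}

```text
time: 10.88
tool_pos: [0.4592, -0.2396, 0.0358]
tool_rot: [0.001, -0.093, 0.996, -0.001]
contact_force: [0.6, 0.6, 0.3]
gripper_width: 0.601
grasp_force: 0.0
```

Run:
```python
from fit import *
togo(.5013-.045*np.cos(.185),-.2295-.045*np.sin(.185),.0295,np.pi/2+.185)
```

```text
t 10.88 pos [ 0.4592 -0.2396  0.0358] yawy 1.7561 w 0.601 F [0.6 0.6 0.3] gf 0.0
 go mm [1.7 2.2 6.3] turn 0.0003 tool z [ 0.0021 -0.0016 -1.    ]
```

{"op": "apply_moves", "data": {"series": [{"dx":1,"dy":1,"dz":3,"turn":0,"jaw":0.4},{"dx":1,"dy":1,"dz":5,"turn":0,"jaw":0.4},{"dx":1,"dy":1,"dz":5,"turn":0,"jaw":0.4},{"dx":1,"dy":1,"dz":5,"turn":0,"jaw":0.9},{"dx":1,"dy":1,"dz":5,"turn":0,"jaw":0.9}]}}

```text
time: 11.3
tool_pos: [0.457, -0.2382, 0.0295]
tool_rot: [0.0, -0.092, 0.996, -0.0]
contact_force: [0.2, 0.2, -0.4]
gripper_width: 0.328
grasp_force: 0.0
```

{"op": "apply_moves", "data": {"series": [{"dx":0,"dy":0,"dz":0,"turn":0,"jaw":0.9},{"dx":0,"dy":0,"dz":0,"turn":0,"jaw":0.9},{"dx":0,"dy":0,"dz":0,"turn":0,"jaw":0.9},{"dx":0,"dy":0,"dz":0,"turn":0,"jaw":0.9}]}}

```text
time: 11.63
tool_pos: [0.4572, -0.2384, 0.0297]
tool_rot: [0.0, -0.092, 0.996, -0.0]
contact_force: [-0.3, -0.1, 3.0]
gripper_width: 0.287
grasp_force: 60.7
```

{"op": "apply_moves", "data": {"series": [{"dx":0,"dy":0,"dz":-5,"turn":0,"jaw":0.9},{"dx":0,"dy":0,"dz":-20,"turn":0,"jaw":0.9},{"dx":0,"dy":0,"dz":-45,"turn":0,"jaw":0.9},{"dx":0,"dy":0,"dz":-75,"turn":0,"jaw":0.9},{"dx":0,"dy":0,"dz":-100,"turn":0,"jaw":0.9}]}}

```text
time: 12.05
tool_pos: [0.4563, -0.2377, 0.1301]
tool_rot: [-0.001, -0.092, 0.996, 0.0]
contact_force: [0.3, -0.4, -1.6]
gripper_width: 0.29
grasp_force: 60.2
```

{"op": "apply_moves", "data": {"series": [{"dx":0,"dy":0,"dz":0,"turn":0,"jaw":0.9},{"dx":0,"dy":0,"dz":0,"turn":0,"jaw":0.9}]}}

```text
time: 12.22
tool_pos: [0.4576, -0.2386, 0.1306]
tool_rot: [0.001, -0.093, 0.996, -0.001]
contact_force: [0.0, -0.0, -2.2]
gripper_width: 0.293
grasp_force: 60.4
```

```bash
cat >> fit.py <<'E'
def holdfit(fs,s,verbose=True):
    "thermometer offset in gripper: yaw-only rigid, x along tool -x; fit (x,y,yaw,z,pitch)"
    from scipy.spatial.transform import Rotation as Ro
    def pl(P,q): 
        R=Ro.from_euler('ZY',[q[2],q[4]]).as_matrix();return P@R.T+[q[0],q[1],q[3]]
    V=[]
    for f in fs:
        r=reg(f,'thermometer',proj(f,s['tool_pos']+[.04,0,0])[0])
        if r is not None:V.append((f,r))
    return V,pl
E
python3 - <<'E'
from fit import *
s=state();togo(.5,-.23,.13,np.pi/2+.185)
fs=[grab_frame(n) for n in('scene','side','wrist')]
V,pl=holdfit(fs,s)
for f,r in V: 
    ys,xs=np.nonzero(r);print(r.sum(),xs.min(),xs.max(),ys.min(),ys.max())
a=fs[0]['pixels'][120:300,130:330];b=fs[1]['pixels'][90:240,180:350]
cv2.imwrite('pics/hold.png',np.hstack([cv2.resize(a,(400,360)),cv2.resize(b,(400,360))])[:,:,::-1])
E
```

```text
t 12.22 pos [ 0.4576 -0.2386  0.1306] yawy 1.7561 w 0.293 F [ 0.  -0.  -2.2] gf 60.4
 go mm [-43.3   0.6   0.7] turn 0.0003 tool z [ 0.0023 -0.0017 -1.    ]
515.0 190 213 181 221
668.0 244 302 132 159
```

View pics/hold.png

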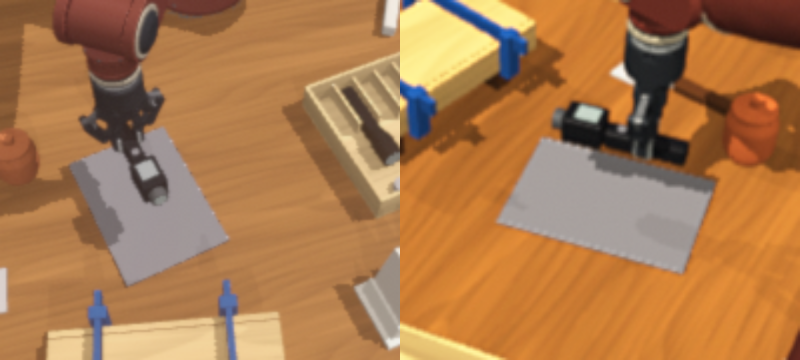

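The picture shows the thermometer held level by its handle above the palette, nose towards the board. Now refining the board pose, ignoring the clamp pixels.

Run:
```python
from fit import *
np.set_printoptions(precision=4,suppress=True)
p0=np.array([.7583,-.2555,-.207])
cl=[box(-30,200,s*90-22,s*90+22,45,140) for s in(-1,1)]
fs=[grab_frame(n) for n in('scene','side')]
def fitb(views,p0):
    D=[mask(f,cl,p0,0)<.01 for f,_ in views]
    def cost(q):
        c=0
        for (f,r),d in zip(views,D):
            m=mask(f,M['board'],[q[0],q[1],q[2]/5],0);c-=(np.minimum(m,r)*d).sum()/(np.maximum(m,r)*d).sum()
        return c/len(views)
    q0=np.array([p0[0],p0[1],p0[2]*5])
    r=minimize(cost,q0,method='Nelder-Mead',options=dict(initial_simplex=np.vstack([q0,q0+np.eye(3)*.012]),xatol=1e-4,fatol=1e-5))
    return r.x*[1,1,.2],-r.fun
V=[(f,reg(f,'board')) for f in fs]
for v in(V[:1],V[1:],V): print(fitb(v,p0))
# front-top edge by gradient: sample along edge away from clamps
for f in fs:
    g=cv2.cvtColor(f['pixels'],cv2.COLOR_RGB2HSV)
    # blue clamp jaw centroids, to check the midpoint
    m=cv2.inRange(g,(105,120,60),(130,255,255))
    for s in(-1,1):
        P=place(box(-24,2,s*90-20,s*90+20,95,130),*p0);uv=proj(f,P);x0,y0=uv.min(0);x1,y1=uv.max(0)
        sub=m[int(y0):int(y1)+1,int(x0):int(x1)+1];ys,xs=np.nonzero(sub)
        c=back(f,[xs.mean()+int(x0),ys.mean()+int(y0)],.112)[0];d=c[:2]-p0[:2];a=p0[2]
        print('jaw',s,c,'in board',d@[np.cos(a),np.sin(a)],d@[-np.sin(a),np.cos(a)])
```

```text
(array([ 0.7581, -0.255 , -0.208 ]), np.float64(0.9148029685020447))
(array([ 0.7582, -0.257 , -0.2065]), np.float64(0.8535612225532532))
(array([ 0.7582, -0.2563, -0.2072]), np.float64(0.8825012445449829))
jaw -1 [ 0.7236 -0.3394  0.112 ] in board -0.016712255542985142 -0.08924576121000624
jaw 1 [ 0.759  -0.1617  0.112 ] in board -0.018619982292805516 0.09190119526501984
jaw -1 [ 0.7273 -0.3386  0.112 ] in board -0.013238988982270394 -0.08764599629782961
jaw 1 [ 0.7628 -0.1626  0.112 ] in board -0.014666483854717048 0.091884758282201
```

{"op": "apply_moves", "data": {"series": [{"dx":-15,"dy":1,"dz":0,"turn":0.06,"jaw":0.9},{"dx":-40,"dy":2,"dz":0,"turn":0.15,"jaw":0.9},{"dx":-65,"dy":4,"dz":0,"turn":0.24,"jaw":0.9},{"dx":-88,"dy":5,"dz":10,"turn":0.33,"jaw":0.9},{"dx":-98,"dy":6,"dz":20,"turn":0.39,"jaw":0.9}]}}

```text
time: 13.13
tool_pos: [0.5552, -0.2141, 0.1102]
tool_rot: [0.002, 0.104, 0.995, -0.0]
contact_force: [-0.5, 0.4, -1.6]
gripper_width: 0.292
grasp_force: 60.2
```

{"op": "apply_moves", "data": {"series": [{"dx":0,"dy":0,"dz":10,"turn":0,"jaw":0.9},{"dx":0,"dy":0,"dz":20,"turn":0,"jaw":0.9},{"dx":0,"dy":0,"dz":28,"turn":0,"jaw":0.9},{"dx":0,"dy":0,"dz":28,"turn":0,"jaw":0.9},{"dx":0,"dy":0,"dz":28,"turn":0,"jaw":0.9}]}}

```text
time: 13.55
tool_pos: [0.551, -0.2142, 0.0804]
tool_rot: [-0.001, 0.102, 0.995, 0.0]
contact_force: [0.3, -0.6, -1.1]
gripper_width: 0.294
grasp_force: 60.2
```

Run:
```python
from fit import *
B=[.7582,-.2555,-.205];x=np.array([np.cos(B[2]),np.sin(B[2])])
togo(*(np.array(B[:2])-.205*x),.0812,np.pi/2+B[2])
for n in('scene','side'):
  f=grab_frame(n);save(f,n+'_aim')
  togo(*(np.array(B[:2])-.205*x),.0812,np.pi/2+B[2])
  r=reg(f,'thermometer',proj(f,[.62,-.22,.08])[0])
  if r is not None: print(n,r.sum(),fit([(f,r)],M['thermometer'],[.602,-.223,-.205],.0575),'nose px model',proj(f,place(np.array([[.08,0,.02]]),.602,-.223,-.205,.0575)))
```

```text
t 13.55 pos [ 0.551  -0.2142  0.0804] yawy 1.3657 w 0.294 F [ 0.3 -0.6 -1.1] gf 60.2
 go mm [-6.3  1.8 -0.8] turn -0.0001 tool z [-1.7e-03  8.0e-04 -1.0e+00]
t 13.6 pos [ 0.5516 -0.2145  0.0813] yawy 1.3656 w 0.292 F [ 0.4 -0.1 -1.7] gf 60.2
 go mm [-5.6  1.9  0.1] turn -0.0002 tool z [-2.e-04  1.e-04 -1.e+00]
scene 528.0 (array([ 0.59733449, -0.22319805, -0.20372516]), np.float64(0.8219178318977356)) nose px model [[210.70890726 257.89319565]]
t 13.7 pos [ 0.5523 -0.2147  0.0822] yawy 1.3657 w 0.292 F [-0.1 -0.3 -0.7] gf 60.2
 go mm [-4.9  2.   1. ] turn -0.0001 tool z [ 1.3e-03 -7.0e-04 -1.0e+00]
side 405.0 (array([ 0.60022125, -0.22920269, -0.20513541]), np.float64(0.5491011142730713)) nose px model [[221.83481061 135.78690135]]
```

{"op": "apply_moves", "data": {"series": [{"dx":-2,"dy":0.7,"dz":0,"turn":0,"jaw":0.9},{"dx":-4,"dy":1.4,"dz":0,"turn":0,"jaw":0.9},{"dx":-5.5,"dy":2,"dz":0,"turn":0,"jaw":0.9},{"dx":-5.5,"dy":2,"dz":0,"turn":0,"jaw":0.9},{"dx":-5.5,"dy":2,"dz":0,"turn":0,"jaw":0.9}]}}

```text
time: 14.17
tool_pos: [0.5582, -0.2133, 0.0814]
tool_rot: [0.0, 0.102, 0.995, -0.0]
contact_force: [0.5, -0.4, -2.3]
gripper_width: 0.293
grasp_force: 60.2
```

{"op": "apply_moves", "data": {"series": [{"dx":0,"dy":0,"dz":0,"turn":0,"jaw":0.9},{"dx":0,"dy":0,"dz":0,"turn":0,"jaw":0.9},{"dx":0,"dy":0,"dz":0,"turn":0,"jaw":0.9},{"dx":0,"dy":0,"dz":0,"turn":0,"jaw":0.9},{"dx":0,"dy":0,"dz":0,"turn":0,"jaw":0.9}]}}

```text
time: 14.58
tool_pos: [0.5579, -0.2134, 0.0813]
tool_rot: [-0.0, 0.102, 0.995, 0.0]
contact_force: [-0.4, -0.7, -1.1]
gripper_width: 0.29
grasp_force: 60.2
```

Run:
```python
from fit import *
B=[.7582,-.2555,-.205];x=np.array([np.cos(B[2]),np.sin(B[2])])
togo(*(np.array(B[:2])-.205*x),.0812,np.pi/2+B[2])
for n in('scene','side'):
  f=grab_frame(n);save(f,n+'_aim2')
  r=reg(f,'thermometer',proj(f,[.62,-.22,.08])[0])
  if r is not None: print(n,fit([(f,r)],M['thermometer'],[.602,-.223,-.205],.0575))
  for P in (place(np.array([[.08,0,.02]]),.602,-.223,-.205,.0575),place(np.array([[0,0,.0775]]),*B)):
    u,v=proj(f,P)[0]; cv2.circle(f['pixels'],(int(u),int(v)),1,(255,0,0),-1)
  u,v=proj(f,[.68,-.24,.08])[0].astype(int);c=f['pixels'][max(0,v-70):v+70,u-90:u+90]
  cv2.imwrite(f'pics/a_{n}.png',cv2.resize(c,(390,300),interpolation=2)[:,:,::-1])
cv2.imwrite('pics/aim.png',np.hstack([cv2.imread('pics/a_scene.png'),cv2.imread('pics/a_side.png')]))
togo(*(np.array(B[:2])-.205*x),.0812,np.pi/2+B[2])
```

```text
t 14.58 pos [ 0.5579 -0.2134  0.0813] yawy 1.366 w 0.29 F [-0.4 -0.7 -1.1] gf 60.2
 go mm [ 0.3 -0.5  0.1] turn 0.0002 tool z [-1.e-04  1.e-04 -1.e+00]
scene (array([ 0.60118062, -0.22076641, -0.18690757]), np.float64(0.7779148817062378))
side (array([ 0.6024002 , -0.22495017, -0.20593995]), np.float64(0.6285303831100464))
t 14.78 pos [ 0.558  -0.2134  0.0813] yawy 1.366 w 0.291 F [ 0.5 -0.6 -2.6] gf 60.2
 go mm [ 0.4 -0.4  0.1] turn 0.0002 tool z [ 0.e+00 -1.e-04 -1.e+00]
```

View pics/aim.png

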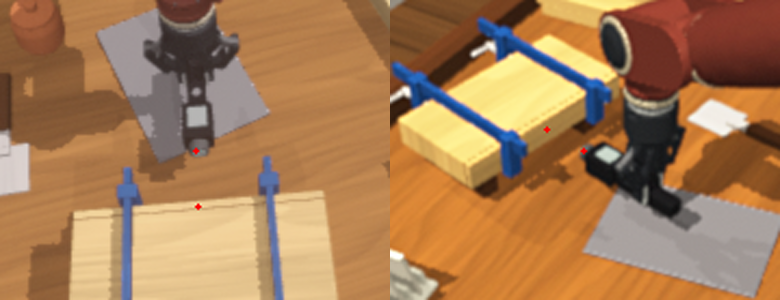

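The picture shows the nose dot on the nose tip and the spot dot on the front edge, midway between the clamps (scene crop: nose (196,151), spot (198,207)). The aim is square and the arm is settled, so I'm holding for 2.5 s.

{"op": "apply_moves", "data": {"series": [{"dx":0,"dy":0,"dz":0,"turn":0,"jaw":0.9},{"dx":0,"dy":0,"dz":0,"turn":0,"jaw":0.9},{"dx":0,"dy":0,"dz":0,"turn":0,"jaw":0.9},{"dx":0,"dy":0,"dz":0,"turn":0,"jaw":0.9},{"dx":0,"dy":0,"dz":0,"turn":0,"jaw":0.9}]}}

```text
time: 15.2
tool_pos: [0.558, -0.2134, 0.0813]
tool_rot: [0.0, 0.102, 0.995, -0.0]
contact_force: [0.4, -0.2, -1.7]
gripper_width: 0.288
grasp_force: 60.2
```

{"op": "apply_moves", "data": {"series": [{"dx":0,"dy":0,"dz":0,"turn":0,"jaw":0.9},{"dx":0,"dy":0,"dz":0,"turn":0,"jaw":0.9},{"dx":0,"dy":0,"dz":0,"turn":0,"jaw":0.9},{"dx":0,"dy":0,"dz":0,"turn":0,"jaw":0.9},{"dx":0,"dy":0,"dz":0,"turn":0,"jaw":0.9}]}}

```text
time: 15.62
tool_pos: [0.558, -0.2134, 0.0813]
tool_rot: [0.0, 0.102, 0.995, -0.0]
contact_force: [0.0, -0.8, -2.6]
gripper_width: 0.293
grasp_force: 60.2
```

{"op": "apply_moves", "data": {"series": [{"dx":0,"dy":0,"dz":0,"turn":0,"jaw":0.9},{"dx":0,"dy":0,"dz":0,"turn":0,"jaw":0.9},{"dx":0,"dy":0,"dz":0,"turn":0,"jaw":0.9},{"dx":0,"dy":0,"dz":0,"turn":0,"jaw":0.9},{"dx":0,"dy":0,"dz":0,"turn":0,"jaw":0.9}]}}

```text
time: 16.03
tool_pos: [0.558, -0.2134, 0.0813]
tool_rot: [0.0, 0.102, 0.995, 0.0]
contact_force: [0.3, 0.2, -2.6]
gripper_width: 0.293
grasp_force: 60.2
```

{"op": "apply_moves", "data": {"series": [{"dx":0,"dy":0,"dz":0,"turn":0,"jaw":0.9},{"dx":0,"dy":0,"dz":0,"turn":0,"jaw":0.9},{"dx":0,"dy":0,"dz":0,"turn":0,"jaw":0.9},{"dx":0,"dy":0,"dz":0,"turn":0,"jaw":0.9},{"dx":0,"dy":0,"dz":0,"turn":0,"jaw":0.9}]}}

```text
time: 16.45
tool_pos: [0.5579, -0.2134, 0.0813]
tool_rot: [-0.0, 0.102, 0.995, -0.0]
contact_force: [-1.7, 0.0, -2.4]
gripper_width: 0.29
grasp_force: 60.2
```

{"op": "apply_moves", "data": {"series": [{"dx":0,"dy":0,"dz":0,"turn":0,"jaw":0.9},{"dx":0,"dy":0,"dz":0,"turn":0,"jaw":0.9},{"dx":0,"dy":0,"dz":0,"turn":0,"jaw":0.9},{"dx":0,"dy":0,"dz":0,"turn":0,"jaw":0.9},{"dx":0,"dy":0,"dz":0,"turn":0,"jaw":0.9}]}}

```text
time: 16.87
tool_pos: [0.558, -0.2134, 0.0813]
tool_rot: [0.0, 0.102, 0.995, 0.0]
contact_force: [1.6, 0.9, -1.1]
gripper_width: 0.289
grasp_force: 60.2
```

{"op": "apply_moves", "data": {"series": [{"dx":0,"dy":0,"dz":0,"turn":0,"jaw":0.9},{"dx":0,"dy":0,"dz":0,"turn":0,"jaw":0.9},{"dx":0,"dy":0,"dz":0,"turn":0,"jaw":0.9},{"dx":0,"dy":0,"dz":0,"turn":0,"jaw":0.9},{"dx":0,"dy":0,"dz":0,"turn":0,"jaw":0.9}]}}

```text
time: 17.28
tool_pos: [0.558, -0.2134, 0.0813]
tool_rot: [0.0, 0.102, 0.995, 0.0]
contact_force: [-0.5, -0.1, -1.2]
gripper_width: 0.291
grasp_force: 60.2
```

Run:
```python
from fit import *
togo(.457,-.238,.0812,np.pi/2+.185)
```

```text
t 17.28 pos [ 0.558  -0.2134  0.0813] yawy 1.366 w 0.291 F [-0.5 -0.1 -1.2] gf 60.2
 go mm [ 93.8 -44.6   0.1] turn -0.3898 tool z [ 0.  0. -1.]
```

{"op": "apply_moves", "data": {"series": [{"dx":12,"dy":-6,"dz":-10,"turn":-0.06,"jaw":0.9},{"dx":34,"dy":-16,"dz":-20,"turn":-0.15,"jaw":0.9},{"dx":58,"dy":-28,"dz":-20,"turn":-0.24,"jaw":0.9},{"dx":82,"dy":-39,"dz":-20,"turn":-0.33,"jaw":0.9},{"dx":94,"dy":-44.5,"dz":-10,"turn":-0.39,"jaw":0.9}]}}

```text
time: 17.7
tool_pos: [0.4561, -0.239, 0.0932]
tool_rot: [0.001, -0.094, 0.996, -0.001]
contact_force: [-0.1, -0.9, -2.2]
gripper_width: 0.292
grasp_force: 60.3
```

{"op": "apply_moves", "data": {"series": [{"dx":0,"dy":0,"dz":15,"turn":0,"jaw":0.9},{"dx":0,"dy":0,"dz":30,"turn":0,"jaw":0.9},{"dx":0,"dy":0,"dz":45,"turn":0,"jaw":0.9},{"dx":0,"dy":0,"dz":45,"turn":0,"jaw":0.9},{"dx":0,"dy":0,"dz":45,"turn":0,"jaw":0.9}]}}

```text
time: 18.12
tool_pos: [0.4563, -0.2374, 0.0457]
tool_rot: [-0.001, -0.092, 0.996, 0.001]
contact_force: [-0.1, -0.3, -1.9]
gripper_width: 0.292
grasp_force: 60.1
```

{"op": "apply_moves", "data": {"series": [{"dx":0,"dy":0,"dz":0,"turn":0,"jaw":0.9},{"dx":0,"dy":0,"dz":0,"turn":0,"jaw":0.9},{"dx":0,"dy":0,"dz":0,"turn":0,"jaw":0.9},{"dx":0,"dy":0,"dz":0,"turn":0,"jaw":0.9}]}}

```text
time: 18.45
tool_pos: [0.4575, -0.2382, 0.0473]
tool_rot: [0.001, -0.093, 0.996, -0.001]
contact_force: [-0.1, 0.3, -0.5]
gripper_width: 0.288
grasp_force: 60.1
```

Run:
```python
from fit import *
togo(.457,-.238,.0297,np.pi/2+.185)
```

```text
t 18.45 pos [ 0.4575 -0.2382  0.0473] yawy 1.7561 w 0.288 F [-0.1  0.3 -0.5] gf 60.1
 go mm [ 0.5  0.3 17.6] turn 0.0003 tool z [ 0.0014 -0.001  -1.    ]
```

{"op": "apply_moves", "data": {"series": [{"dx":0,"dy":0,"dz":6,"turn":0,"jaw":0.9},{"dx":0,"dy":0,"dz":11,"turn":0,"jaw":0.9},{"dx":0,"dy":0,"dz":14,"turn":0,"jaw":0.9},{"dx":0,"dy":0,"dz":16,"turn":0,"jaw":0.9},{"dx":0,"dy":0,"dz":16,"turn":0,"jaw":0.9}]}}

```text
time: 18.87
tool_pos: [0.4567, -0.2377, 0.0299]
tool_rot: [-0.0, -0.092, 0.996, 0.0]
contact_force: [0.7, 0.4, -0.9]
gripper_width: 0.29
grasp_force: 60.2
```

{"op": "apply_moves", "data": {"series": [{"dx":0,"dy":0,"dz":0,"turn":0,"jaw":0.9},{"dx":0,"dy":0,"dz":0,"turn":0,"jaw":0.9},{"dx":0,"dy":0,"dz":0,"turn":0,"jaw":0.9},{"dx":0,"dy":0,"dz":0,"turn":0,"jaw":0.9}]}}

```text
time: 19.2
tool_pos: [0.4568, -0.2378, 0.0302]
tool_rot: [0.0, -0.092, 0.996, 0.0]
contact_force: [-0.0, -0.4, -1.7]
gripper_width: 0.294
grasp_force: 60.2
```

{"op": "apply_moves", "data": {"series": [{"dx":0,"dy":0,"dz":0.6,"turn":0,"jaw":0.9},{"dx":0,"dy":0,"dz":0.6,"turn":0,"jaw":0.9},{"dx":0,"dy":0,"dz":0.6,"turn":0,"jaw":0.9}]}}

```text
time: 19.45
tool_pos: [0.4569, -0.2379, 0.0298]
tool_rot: [0.0, -0.092, 0.996, -0.0]
contact_force: [-0.1, -1.4, -1.5]
gripper_width: 0.289
grasp_force: 60.4
```

{"op": "apply_moves", "data": {"series": [{"dx":0,"dy":0,"dz":0,"turn":0,"jaw":0.4},{"dx":0,"dy":0,"dz":0,"turn":0,"jaw":0.4},{"dx":0,"dy":0,"dz":0,"turn":0,"jaw":0.4},{"dx":0,"dy":0,"dz":0,"turn":0,"jaw":0.4},{"dx":0,"dy":0,"dz":0,"turn":0,"jaw":0.4}]}}

```text
time: 19.87
tool_pos: [0.457, -0.2379, 0.0299]
tool_rot: [0.0, -0.092, 0.996, -0.0]
contact_force: [-0.3, -0.4, -0.6]
gripper_width: 0.6
grasp_force: 0.0
```

{"op": "apply_moves", "data": {"series": [{"dx":0,"dy":0,"dz":-20,"turn":0,"jaw":0.4},{"dx":0,"dy":0,"dz":-50,"turn":0,"jaw":0.4},{"dx":0,"dy":0,"dz":-90,"turn":0,"jaw":0.4},{"dx":0,"dy":0,"dz":-130,"turn":0,"jaw":0.4},{"dx":0,"dy":0,"dz":-170,"turn":0,"jaw":0.4}]}}

```text
time: 20.28
tool_pos: [0.4565, -0.2375, 0.2013]
tool_rot: [-0.0, -0.092, 0.996, 0.0]
contact_force: [-0.2, -0.3, -0.1]
gripper_width: 0.602
grasp_force: 0.0
```

{"op": "apply_moves", "data": {"series": [{"dx":0,"dy":0,"dz":-20,"turn":0,"jaw":0.4},{"dx":0,"dy":0,"dz":-20,"turn":0,"jaw":0.4},{"dx":0,"dy":0,"dz":-20,"turn":0,"jaw":0.4},{"dx":0,"dy":0,"dz":-20,"turn":0,"jaw":0.4}]}}

```text
time: 20.62
tool_pos: [0.4564, -0.2374, 0.2185]
tool_rot: [-0.001, -0.092, 0.996, 0.001]
contact_force: [0.7, -0.2, -0.6]
gripper_width: 0.598
grasp_force: 0.0
```

Run:
```python
from fit import *
P=[.5013,-.2295,.185]
togo(*P[:2],.22,np.pi/2+.185)
for n in('scene','side'):
  f=grab_frame(n)
  r=reg(f,'thermometer',proj(f,[.5,-.229,.02])[0])
  if r is not None: print(n,fit([(f,r)],M['thermometer'],P,.006))
  for t in('torch','roller','wedge','pad'): print(t,[np.round(o['extent']).tolist() for o in spotter.outline_of(f,t)[:2]])
```

```text
t 20.62 pos [ 0.4564 -0.2374  0.2185] yawy 1.756 w 0.598 F [ 0.7 -0.2 -0.6] gf 0.0
 go mm [-45.6  -0.5  -1.6] turn 0.0002 tool z [-0.0015  0.0011 -1.    ]
scene (array([ 0.50031554, -0.22871049,  0.18667432]), np.float64(0.8958108425140381))
torch [[303.0, 164.0, 332.0, 202.0]]
roller [[338.0, 147.0, 370.0, 186.0]]
wedge [[378.0, 219.0, 398.0, 243.0], [357.0, 188.0, 378.0, 202.0]]
pad [[324.0, 210.0, 337.0, 217.0]]
side (array([ 0.50125503, -0.23241671,  0.18092366]), np.float64(0.8767719864845276))
torch [[174.0, 249.0, 234.0, 280.0]]
roller [[146.0, 302.0, 208.0, 339.0], [246.0, 154.0, 302.0, 181.0]]
wedge [[115.0, 280.0, 147.0, 316.0], [74.0, 262.0, 106.0, 290.0]]
pad [[155.0, 244.0, 170.0, 256.0]]
```

The thermometer is back in the middle of the palette, and the crate contents are where they were. Handing in.

```bash
python3 -c "
from plant import ticket
print(ticket.job_done())"
```

```text
the job is handed in; nothing more can be done
None
```

Job handed in at about 21 s of the 66 s allowed: I held the thermometer aimed at the spot for 2.5 s, then laid it flat on the middle of the palette again. The final images show the torch, roller, wedge and pad unmoved; I did not re-check the jar, scraper and rack, though the arm never went near them, and the hand-in returned no verdict.

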